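Roll two guide pins onto the set-up line

ROBOT

A 6-joint arm with a two-finger parallel gripper is mounted at the origin on the work surface. World frame = base frame: x ahead of the robot, y to its left, z up, the work surface at z = 0. Lengths are in mm, angles in degrees, forces in N, time in s.
With the tool pointing down it reaches from about 275 to 750 mm from the base axis. Payload 10.2 kg.
Tool frame: the origin (TCP) lies midway between the tips of the shut fingers; the grasp point (between the pads) lies 19 mm behind it; x points along the fingers, z is the direction in which the jaws open and shut, and the axes are right-handed (so a half turn about x gives the same grasp; the last joint's range is limited). The gripper opens to 85 mm and grips with 20 to 120 N. Pads are 22 mm wide; open, the fingers measure 114 mm over their backs; the gripper's body (76 mm by 85 mm) begins 54 mm behind the grasp point. The pads swing forward as they close: fully open they stand 13 mm farther back than shut.
Start: joints at [58.648, 17.928, 85.812, -0, 76.261, -12.8], TCP at [167.053, 497.719, 231.294] pointing down, gripper open.
Joint ranges: [-168.41, 168.41], [-55.51, 124.54], [10.69, 146.95], [-70.63, 250.63], [1, 178], [-165.06, 165.06]. Speed limits (degrees/s): [136.94, 136.94, 172.46, 180, 180, 180].

INTERFACE

Orientations are given as a 3x3 rotation matrix whose columns are the frame's x, y, z axes.
In Python, from station import monitor, snapshot, bot, cut_out, landmark_of gives the robot as it stands. The module is installed in compiled form; this text tells all that it offers.
- The arm moves only by the tool jog_arm, never from a script. Its argument "commands" is a list that holds one entry, the list of rows, each a list of 5 numbers: the opening, from 0 (shut) to 1 (fully open), then the shift along the world's x, y, z in cm, then the turn about the world's z in degrees. A call has 1 to 20 rows; each row is the pose to reach, as a shift and turn from the pose measured when the call began; what a row does not reach only later rows make up. A row lasts 1/12 s, in which the tool goes at most 41.7 mm and 7.16 degrees, less where a joint would pass 70% of its speed; a pose out of reach is approached as far as the arm can. A call with a gripper value outside its range is refused whole. The fingers move at their own pace and stop on an object; "force" is the grip in N (left out, the last holds). Time passes only in rows, so rows that repeat a pose let the fingers close. It gives the time, the measured TCP pose, the force and the opening at its end, in the units of the state.
- monitor.read_state(): the state, without advancing time (a new reading comes with each control period).
- snapshot(name): name is "scene" or "top"; returns a dict with "pixels" (400x640x3 uint8, red, green, blue), "z_map" (400x640 float32, mm along the optical axis (not along the pixel's ray), 0 where there is no reading), "mtx" (3x3 intrinsics, pixels), "world_from_camera" (4x4, takes a point from camera to world coordinates). Camera axes: x right, y down, z forward; pixel columns grow to the right and rows downward; lengths in mm; the calibration is good to about 2 mm. A picture is of the moment at which its call begins.
- bot.sign_off(): hands the job in, once; it reports no verdict.
Trained networks look in the newest picture that a camera, given by its name, has taken for a name from the list of things; names that differ only in an ending like _2 or _b are one class to them, and where a whole thing is asked for, a point or a joint stands for the part that bears it (a point fixed in the world has none). Each returns a list of dicts, best first, with "score" (0 to 1); they miss things now and then, are a little off and sometimes report something else, mostly with a low value. They report only what shows in the picture. A call takes as long as a camera call. They do not tell look-alikes from the thing itself.
- cut_out(target, camera): "pixels" (400x640 bool, what is visible of it) and "xy" ([column, row] in pixels, amid what is visible of it).
- landmark_of(target, camera): "xy" ([column, row] in pixels: a listed point, or the origin of a listed thing).
The state is a dict: "t": time; "qpos": joint angles; "joint_velocities": joint speeds; "tau": joint torques, N m; "eef_pos": TCP position; "tool_rot": TCP orientation; "force": force on the tool from outside, world axes, zero at the start; "wrist_torque": the same for the moment, N m; "opening": finger opening in mm.
Only numpy, scipy, OpenCV 4.12 (cv2) and the standard library are available. Lean on these libraries where they do the work, as an engineer would, in place of code of your own. Each camera call takes 0.05 s, during which the arm holds its last target. There are 200 camera calls.

TASK

On the black setting plate, roll the two lying steel guide pins onto the white line, first the longer pin and then the shorter one, so that each ends at rest centred over the line and lying along it. Do it with the fingertips only: push the top of each pin sideways so that it turns and rolls over the plate rather than being dragged, and never pick a pin up. Leave everything else on the plate and the bench where it stands.

Things in the scene. Friction and masses are not known exactly. Their poses are not given: they have to be found in the camera images.
- plate: Setting plate, flat black slab 260 (its x) by 410 (its y) by 10 mm thick, fixed to the bench; origin at the centre of its underside, on the bench; z up. Its top is 10 mm above the bench. A fingertip pressed on a pin's top and moved sideways without slipping rolls the pin half as far; let go at low speed, a pin stops within a few mm.
- line (a point): Middle of the white line, at the level of the plate's top face. The line is 6 mm wide and 400 mm long, runs along this frame's y (the plate's y) across the whole plate, and is flush with the surface; x points across the line.
- long_pin: The longer guide pin: plain solid ground-steel cylinder, 28 mm diameter, 110 mm long, about 0.5 kg, lying on the plate roughly parallel to the line, 35 to 60 mm to one side of it. Origin at its very middle, on its axis (14 mm above the plate top when it lies); its y axis runs along its length. Its x and z axes turn with it as it rolls (z is up at the start).
- short_pin: The shorter guide pin: the same, 28 mm diameter but 70 mm long, about 0.32 kg; lies on the other side of the line and on the other half of the plate (which side varies), 35 to 60 mm from the line. Origin at its middle, y along its length.
- upright_dowel: Not part of the job: leave it where it is. Steel dowel 20 mm diameter, 42 mm tall, standing upright on the plate between the places of the two pins; origin at the centre of its foot.
- nut: Not part of the job: leave it where it is. Brass hexagon piece 28 mm across corners, 16 mm tall, flat on the plate near its +y end; origin at the centre of its underside.
- probe_block: Not part of the job: leave it where it is. Clear block on a white foot, 34 by 24 mm, 32 mm tall with its three brass pins, standing on the plate near its -y end; origin at the centre of its underside.
- tape_roll: Not part of the job: leave it where it is. Roll of tape 90 mm diameter, 24 mm tall, flat on the bench to the right of the plate; origin at the centre of its underside.
- screwdriver: Not part of the job: leave it where it is. Screwdriver with black handle lying on the bench to the left of the plate; origin under its middle.
- parts_tub: Not part of the job: leave it where it is. Empty grey open tub 110 by 90 by 40 mm on the bench to the left of the plate; origin at the centre of its underside.
- sleeve: Not part of the job: leave it where it is. Aluminium cup-shaped sleeve 36 mm diameter, 50 mm tall, standing on the bench to the right of the plate; origin at the centre of its underside.
Things that resemble listed ones, but are neither listed nor needed, are in the scene too. Leave any orange or purple look-alike of the long_pin alone.

How it is judged (in metres and radians):
On the way, in this order (a step that is already met when the one before it is completed fails the run):
1. the longer pin turns about its own length by more than 1 rad while on the plate (angle between long_pin's own z axis and vertical above 1 rad and z of long_pin in the frame of line below 0.018 m), for 0.05 s.
2. the longer pin rests on the line (x of long_pin in the frame of line between -0.007 and 0.007 m and angle between the y axis of long_pin and the y axis of line, either way round below 0.15 rad and y of long_pin in the frame of line between -0.15 and 0.15 m and z of long_pin in the frame of line between 0.011 and 0.017 m and linear speed of long_pin below 0.01 m/s), for 0.2 s.
3. then the shorter pin turns about its own length by more than 1 rad while on the plate (angle between short_pin's own z axis and vertical above 1 rad and z of short_pin in the frame of line below 0.018 m), for 0.05 s.
At the end, for the whole second after the job is handed in: Both pins lie at rest on the plate, each with its middle within 7 mm of the centre of the line (measured across it), within 150 mm of the line's middle along it, and within 0.15 rad of parallel to the line (all of step 2 and x of short_pin in the frame of line between -0.007 and 0.007 m and angle between the y axis of short_pin and the y axis of line, either way round below 0.15 rad and y of short_pin in the frame of line between -0.15 and 0.15 m and z of short_pin in the frame of line between 0.011 and 0.017 m and linear speed of short_pin below 0.01 m/s); the robot touches nothing.
It fails at once if the longer pin is lifted 8 mm off the plate (z of long_pin in the frame of line above 0.022 m).
It fails at once if the shorter pin is lifted 8 mm off the plate (z of short_pin in the frame of line above 0.022 m).
It fails at once if the longer pin is tipped off the horizontal by more than 0.25 rad (angle between long_pin's own y axis and vertical below 1.32 rad).
It fails at once if the shorter pin is tipped off the horizontal by more than 0.25 rad (angle between short_pin's own y axis and vertical below 1.32 rad).
It fails at once if something else on the plate or bench is shifted by more than 20 mm or knocked over (distance of any of upright_dowel, nut, probe_block, tape_roll, screwdriver, parts_tub, sleeve from where it was at the start of the episode above 0.02 m or angle between any of upright_dowel, nut, probe_block, tape_roll, parts_tub, sleeve's own z axis and vertical above 0.5 rad).
It also fails if it takes over 61 s, if anything falls off the work surface, if the arm or the gripper's body presses on something with over 40 N, if the wrist force passes 120 N, or if a joint passes its speed limit or range.

## Working session

There is one attempt and no reset: what is moved stays moved. The work goes in short steps, Python scripts to look and compute and a tool call to move; the robot and the scene stay as the last step left them, time stands still between calls to the robot, and variables do not carry over. Pictures are saved under pics/ and viewed, about 8 in all and at most 12, crops included, and the job is handed in when it is done.

Besides the shell and the picture viewer there is one more tool, called by a JSON object that holds its "name" and its "arguments". jog_arm: Moves the arm, as the interface text tells. Its arguments: {"type":"object","properties":{"commands":{"type":"array","items":{"type":"array","items":{"type":"array","items":{"type":"number"}}}},"force":{"type":"number"}},"required":["commands"]}

```bash
mkdir -p pics; cat > h.py <<'E'
import numpy as np, cv2
from station import monitor, snapshot, bot, cut_out, landmark_of
def world(s):
    z=s["z_map"]; v,u=np.mgrid[:400,:640]; K=s["mtx"]
    p=np.stack([(u-K[0,2])/K[0,0]*z,(v-K[1,2])/K[1,1]*z,z,np.ones_like(z)],-1)
    return (p@s["world_from_camera"].T)[...,:3]
def save(s,n): cv2.imwrite(f"pics/{n}.png",s["pixels"][...,::-1])
E
python3 - <<'E'
from h import *
st=monitor.read_state(); print({k:np.round(v,2).tolist() for k,v in st.items()})
for c in ("top","scene"):
    s=snapshot(c); save(s,c+"0"); w=world(s); print(c,np.round(s["world_from_camera"],3).tolist())
    for n in ("long_pin","short_pin","upright_dowel","nut","probe_block","plate"):
        for d in cut_out(n,c)[:3]:
            m=d["pixels"]&(s["z_map"]>0); P=w[m]
            if len(P)<5: continue
            e=np.linalg.eigh(np.cov(P[:,:2].T))[1][:,1]
            print(n,round(d["score"],2),np.round(d["xy"]),np.round(P.mean(0)),"dir",np.round(e,3),"top z",np.round(np.percentile(P[:,2],95)),s["pixels"][m].mean(0).round())
    print([ (round(d["score"],2),np.round(d["xy"]),w[int(d["xy"][1]),int(d["xy"][0])].round(1)) for d in landmark_of("line",c)])
E
```

```text
{'t': 0.0, 'qpos': [58.65, 17.96, 85.85, -0.0, 76.26, -12.8], 'joint_velocities': [-0.13, 0.02, -0.0, 0.14, 0.02, -0.07], 'tau': [-0.0, -41.23, -25.97, -0.0, 0.0, -0.0], 'eef_pos': [166.91, 497.49, 230.74], 'tool_rot': [[-0.0, -0.95, 0.32], [-0.0, 0.32, 0.95], [-1.0, 0.0, -0.0]], 'force': [0.35, 0.16, 0.01], 'wrist_torque': [0.04, 0.04, 0.01], 'opening': 85.33}
top [[-0.011, -0.997, 0.081, 428.63], [-1.0, 0.01, -0.011, 19.395], [0.01, -0.081, -0.997, 1125.76], [0.0, 0.0, 0.0, 1.0]]
long_pin 0.93 [253. 279.] [298. 184.  25.] dir [-0.525  0.851] top z 30.0 [78. 40. 96.]
long_pin 0.76 [418. 138.] [ 705. -294.   24.] dir [0.239 0.971] top z 30.0 [128.  72.  15.]
long_pin 0.69 [342. 177.] [589. -63.  34.] dir [-0.139  0.99 ] top z 40.0 [97. 95. 97.]
short_pin 0.81 [284. 218.] [476. 105.  34.] dir [-0.088  0.996] top z 39.0 [95. 93. 94.]
nut 0.65 [308. 195.] [543.  21.  10.] dir [-0.072  0.997] top z 13.0 [35. 34. 35.]
nut 0.48 [248. 176.] [592. 202.  26.] dir [-0.964 -0.265] top z 30.0 [107.  99.  52.]
probe_block 0.26 [176. 171.] [606. 415.  12.] dir [-0.999  0.046] top z 40.0 [69. 70. 7
[... 268 characters left out ...]
.0, 1.0]]
long_pin 0.86 [220. 332.] [ 709. -296.   25.] dir [0.243 0.97 ] top z 29.0 [176. 105.  62.]
long_pin 0.85 [360. 126.] [301. 184.  21.] dir [-0.542  0.84 ] top z 29.0 [ 97.  70. 118.]
long_pin 0.6 [308. 248.] [594. -64.  34.] dir [-0.114  0.993] top z 39.0 [125. 125. 131.]
short_pin 0.6 [356. 184.] [481. 104.  32.] dir [-0.056  0.998] top z 40.0 [112. 112. 117.]
nut 0.59 [416. 212.] [596. 200.  24.] dir [-0.996  0.085] top z 28.0 [122. 101.  64.]
probe_block 0.46 [279. 283.] [ 648. -149.   28.] dir [-0.987  0.159] top z 40.0 [151. 152. 149.]
plate 0.64 [335. 225.] [558.  11.  10.] dir [-0.072  0.997] top z 13.0 [39. 40. 40.]
[(0.6, array([337., 223.]), array([548.7,  22.1,  10.1]))]
```

```bash
cat >> h.py <<'E'
def line_fit(s):
    w=world(s); g=s["pixels"].min(2).astype(int); 
    m=(g>110)&(abs(w[...,2]-10)<4)&(abs(w[...,1]-20)<205)&(abs(w[...,0]-545)<50)
    n,lab,st,_=cv2.connectedComponentsWithStats(m.astype(np.uint8),connectivity=8)
    P=w[m][:,:2]
    vx,vy,x0,y0=cv2.fitLine(P.astype(np.float32),cv2.DIST_HUBER,0,.01,.01).ravel()
    for _ in range(3):
        d=abs((P[:,0]-x0)*vy-(P[:,1]-y0)*vx); Q=P[d<6]
        vx,vy,x0,y0=cv2.fitLine(Q.astype(np.float32),cv2.DIST_HUBER,0,.01,.01).ravel()
    return np.array([x0,y0]),np.array([vx,vy])*np.sign(vy),len(Q)
def pin(s,xy,L,R=60):
    "axis centre/direction from top-surface points near xy"
    w=world(s); m=(w[...,2]>31)&(w[...,2]<44)&(np.hypot(w[...,0]-xy[0],w[...,1]-xy[1])<R)&(s["z_map"]>0)
    n,lab,st,_=cv2.connectedComponentsWithStats(m.astype(np.uint8)); k=1+np.argmax(st[1:,4]); P=w[lab==k]
    (c,sz,a)=cv2.minAreaRect(P[:,:2].astype(np.float32)); b=cv2.boxPoints((c,sz,a))
    e=max((b[1]-b[0],b[2]-b[1]),key=np.linalg.norm); e=e/np.linalg.norm(e)*np.sign(e[1])
    return np.array(c),e,np.round(sorted(sz),1),np.round(P[:,2].max(),1)
E
python3 - <<'E'
from h import *
for c in ("top","scene"):
    s=snapshot(c); o,d,n=line_fit(s); print(c,o.round(1),d.round(4),n,"yaw",np.degrees(np.arctan2(-d[0],d[1])).round(2))
    for nm,xy,L in (("long",(590,-63),110),("short",(478,105),70),):
        p=pin(s,xy,L); print(nm,p[0].round(1),p[1].round(3),p[2],p[3],"off", round((p[0]-o)@np.array([d[1],-d[0]]),1),"along",((p[0]-o)@d).round(1))
    cv2.imwrite(f"pics/{c}1.png",cv2.resize(s["pixels"][80:340,130:470] if c=="top" else s["pixels"][100:360,180:520],None,fx=2.2,fy=2.2)[...,::-1])
E
```

```text
top [546.5  16.2] [-0.1091  0.994 ] 177 yaw 6.26
long [589.8 -62.7] [-0.131  0.991] [ 26.1 110. ] 42.0 off 34.5 along -83.2
short [476.3 105.2] [-0.057  0.998] [24.  68.5] 41.9 off -60.1 along 96.1
scene [548.   10.9] [-0.11    0.9939] 438 yaw 6.31
long [591.9 -62.9] [-0.137  0.991] [ 25.5 110.1] 42.4 off 35.5 along -78.2
short [478.  105.3] [-0.061  0.998] [24.3 70.4] 41.4 off -59.1 along 101.5
```

View pics/top1.png

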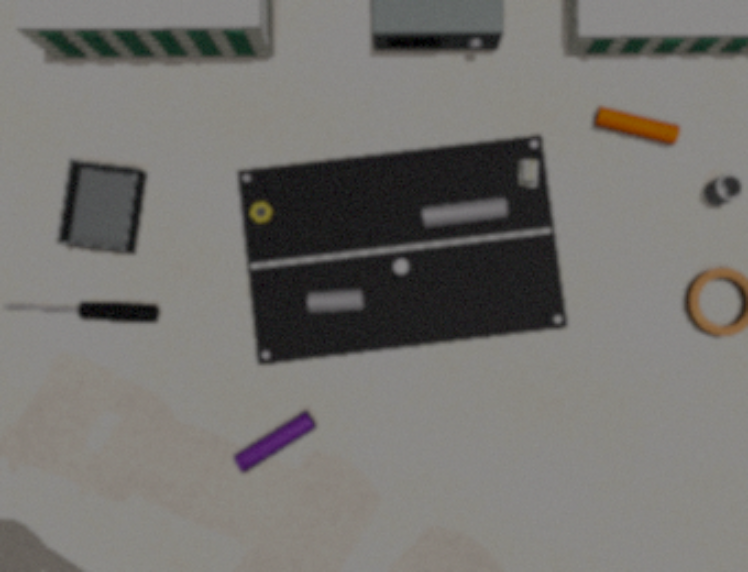

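View pics/scene1.png

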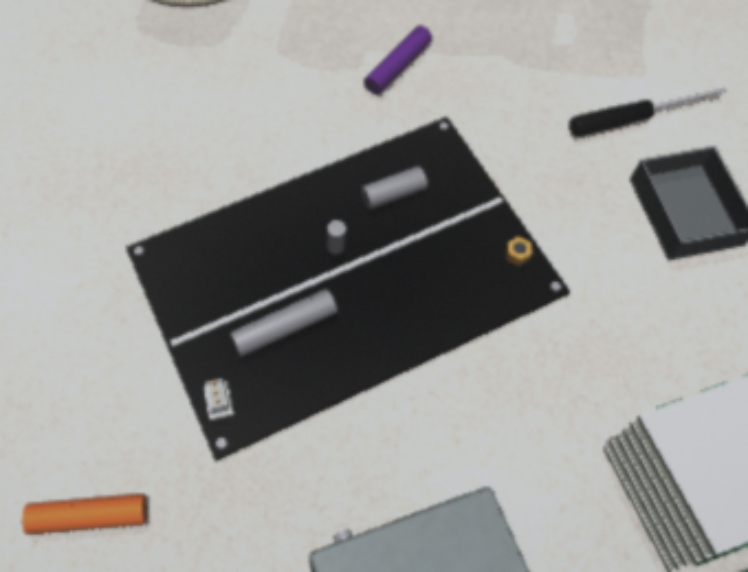

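The top view shows the long pin at about px (465,212), right of centre and above the line. The short pin is at (335,300), below the line. The dowel is beside the line at (400,266), and the orange and purple look-alikes are off the plate. I'll straddle each pin with the jaws along its length, so both fingertips touch its top, and roll it in short strokes.

{"name": "jog_arm", "arguments": {"commands": [[[0.65, 43, -56, -8, 25.5], [0.65, 43, -56, -8, 25.5], [0.65, 43, -56, -8, 25.5], [0.65, 43, -56, -8, 25.5], [0.65, 43, -56, -8, 25.5], [0.65, 43, -56, -8, 25.5], [0.65, 43, -56, -8, 25.5], [0.65, 43, -56, -8, 25.5], [0.65, 43, -56, -8, 25.5], [0.65, 43, -56, -8, 25.5], [0.65, 43, -56, -8, 25.5], [0.65, 43, -56, -8, 25.5], [0.65, 43, -56, -8, 25.5], [0.65, 43, -56, -8, 25.5], [0.65, 43, -56, -8, 25.5], [0.65, 43, -56, -8, 25.5], [0.65, 43, -56, -8, 25.5], [0.65, 43, -56, -8, 25.5], [0.65, 43, -56, -8, 25.5], [0.65, 43, -56, -8, 25.5]]]}}

```text
t: 2.57
eef_pos: [597.1, -63.0, 150.6]
tool_rot: [[-0.001, -0.993, -0.12], [0.0, -0.12, 0.993], [-1.0, 0.001, 0.001]]
force: [-1.1, 1.3, 0.8]
opening: 55.8
```

{"name": "jog_arm", "arguments": {"commands": [[[0.65, 0, 0.1, -4, 0], [0.65, 0, 0.1, -8, 0.5], [0.65, 0, 0.1, -10, 0.5], [0.65, 0, 0.1, -10.4, 0.5], [0.65, 0, 0.1, -10.6, 0.5], [0.65, 0, 0.1, -10.6, 0.5]]]}}

```text
t: 3.07
eef_pos: [597.7, -61.6, 46.1]
tool_rot: [[0.001, -0.992, -0.129], [-0.0, -0.129, 0.992], [-1.0, -0.001, -0.0]]
force: [-0.5, 0.1, 0.3]
opening: 55.5
```

```bash
python3 - <<'E'
from h import *
s=snapshot("scene"); print(monitor.read_state()["force"])
cv2.imwrite("pics/s2.png",cv2.resize(s["pixels"][150:330,190:430],None,fx=3.3,fy=3.3)[...,::-1])
E
```

```text
[ 0.79347944  0.59325729 -0.26736332]
```

View pics/s2.png

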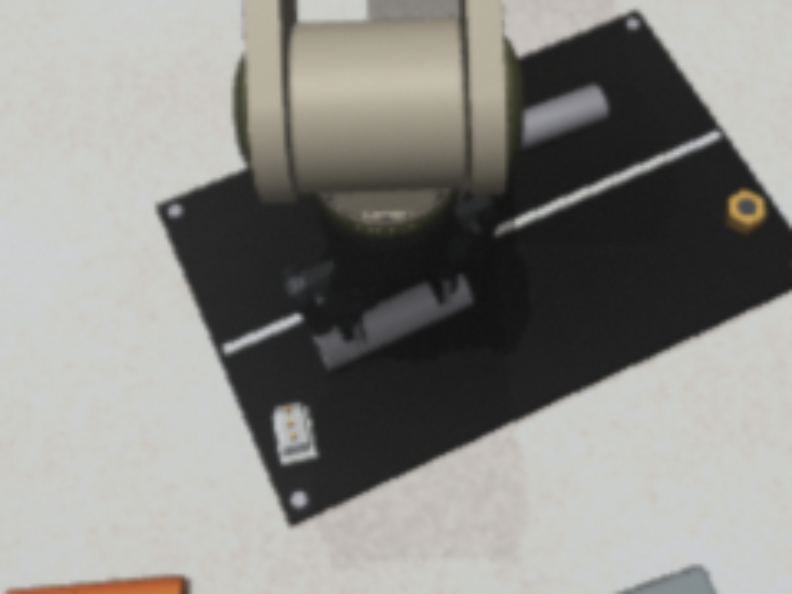

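Both fingertips are above the long pin, at about px (350,330) and (445,290) and well inside its ends. Next I'll descend to contact.

{"name": "jog_arm", "arguments": {"commands": [[[0.65, 0, -0.05, -0.4, 0.5], [0.65, 0, -0.05, -0.7, 0.5], [0.65, 0, -0.05, -0.8, 0.5], [0.65, 0, -0.05, -0.8, 0.5]]]}}

```text
t: 3.45
eef_pos: [597.9, -62.3, 38.7]
tool_rot: [[0.002, -0.991, -0.137], [-0.0, -0.137, 0.991], [-1.0, -0.002, -0.001]]
force: [-0.3, 0.2, -0.8]
opening: 55.2
```

{"name": "jog_arm", "arguments": {"commands": [[[0.65, 0, 0, -0.1, 0], [0.65, 0, 0, -0.2, 0], [0.65, 0, 0, -0.3, 0], [0.65, 0, 0, -0.3, 0]]]}}

```text
t: 3.78
eef_pos: [597.8, -62.3, 35.4]
tool_rot: [[0.002, -0.991, -0.137], [-0.0, -0.137, 0.991], [-1.0, -0.002, -0.001]]
force: [-0.6, -0.0, 0.4]
opening: 55.5
```

{"name": "jog_arm", "arguments": {"commands": [[[0.65, 0, 0, -0.1, 0], [0.65, 0, 0, -0.1, 0], [0.65, 0, 0, -0.15, 0], [0.65, 0, 0, -0.15, 0]]]}}

```text
t: 4.12
eef_pos: [597.9, -62.3, 34.0]
tool_rot: [[0.002, -0.991, -0.137], [-0.0, -0.137, 0.991], [-1.0, -0.002, -0.001]]
force: [0.8, -0.4, 0.7]
opening: 55.7
```

{"name": "jog_arm", "arguments": {"commands": [[[0.65, 0, 0, -0.1, 0], [0.65, 0, 0, -0.1, 0], [0.65, 0, 0, -0.15, 0], [0.65, 0, 0, -0.15, 0]]]}}

```text
t: 4.45
eef_pos: [598.8, -62.3, 33.7]
tool_rot: [[0.004, -0.991, -0.137], [-0.001, -0.137, 0.991], [-1.0, -0.004, -0.001]]
force: [0.3, 1.5, 7.4]
opening: 55.2
```

{"name": "jog_arm", "arguments": {"commands": [[[0.65, -0.05, -0.01, -0.15, 0], [0.65, -0.25, -0.03, -0.15, 0], [0.65, -0.5, -0.07, -0.15, 0], [0.65, -0.8, -0.11, -0.15, 0], [0.65, -1.1, -0.15, -0.15, 0], [0.65, -1.4, -0.19, -0.15, 0], [0.65, -1.7, -0.23, -0.15, 0], [0.65, -2.0, -0.27, -0.15, 0], [0.65, -2.3, -0.31, -0.15, 0], [0.65, -2.5, -0.34, -0.15, 0], [0.65, -2.7, -0.37, -0.15, 0], [0.65, -2.8, -0.38, -0.15, 0], [0.65, -2.8, -0.38, -0.15, 0], [0.65, -2.8, -0.38, -0.15, 0], [0.65, -2.8, -0.38, -0.15, 0]]]}}

```text
t: 5.7
eef_pos: [571.7, -65.7, 33.6]
tool_rot: [[0.007, -0.991, -0.137], [-0.0, -0.137, 0.991], [-1.0, -0.007, -0.001]]
force: [-1.2, 2.8, 10.9]
opening: 55.7
```

```bash
cat > m.py <<'E'
from h import *
import sys
O,D=np.array([547.3,13.]),np.array([-.1095,.994])
def rep(xy,R=60):
    for c in ("top","scene"):
        s=snapshot(c)
        try:
            p=pin(s,xy,0,R); print(c,p[0].round(1),p[1].round(3),p[2],p[3],"off", round((p[0]-line_fit(s)[0])@np.array([D[1],-D[0]]),1))
        except Exception as e: print(c,e)
    st=monitor.read_state(); print(st["t"],np.round(st["eef_pos"],1),np.round(st["force"],1))
    return s
if __name__=="__main__": rep((float(sys.argv[1]),float(sys.argv[2])))
E
python3 m.py 577 -64
```

```text
top attempt to get argmax of an empty sequence
scene [578.4 -64.7] [-0.124  0.992] [ 25.3 109.8] 43.7 off 21.9
5.8 [571.7 -65.8  33.7] [-0.3  3.2 10.9]
```

{"name": "jog_arm", "arguments": {"commands": [[[0.65, 0, 0, 0.1, 0], [0.65, 0, 0, 0.4, 0], [0.65, 0, 0, 0.8, 0], [0.65, 0.7, 0.1, 0.8, 0], [0.65, 1.4, 0.2, 0.8, 0], [0.65, 1.4, 0.2, 0.8, 0], [0.65, 1.4, 0.2, 0.4, 0], [0.65, 1.4, 0.2, 0.2, 0], [0.65, 1.4, 0.2, 0.1, 0], [0.65, 1.4, 0.2, 0, 0], [0.65, 1.4, 0.2, -0.1, 0], [0.65, 1.4, 0.2, -0.15, 0], [0.65, 1.4, 0.2, -0.15, 0]]]}}

```text
t: 6.88
eef_pos: [586.7, -63.5, 33.6]
tool_rot: [[0.01, -0.991, -0.137], [-0.0, -0.137, 0.991], [-1.0, -0.01, -0.002]]
force: [0.2, 2.9, 10.1]
opening: 55.8
```

```bash
python3 m.py 577 -64
```

```text
top attempt to get argmax of an empty sequence
scene [577.9 -60.6] [0.015 1.   ] [30.1 54.3] 41.7 off 21.8
6.9833 [586.7 -63.6  33.6] [-0.3  3.7 10.5]
```

{"name": "jog_arm", "arguments": {"commands": [[[0.65, -0.05, -0.01, -0.15, 0], [0.65, -0.25, -0.03, -0.15, 0], [0.65, -0.5, -0.07, -0.15, 0], [0.65, -0.8, -0.11, -0.15, 0], [0.65, -1.1, -0.15, -0.15, 0], [0.65, -1.4, -0.19, -0.15, 0], [0.65, -1.7, -0.23, -0.15, 0], [0.65, -2.0, -0.27, -0.15, 0], [0.65, -2.2, -0.3, -0.15, 0], [0.65, -2.4, -0.33, -0.15, 0], [0.65, -2.5, -0.34, -0.15, 0], [0.65, -2.5, -0.34, -0.15, 0], [0.65, -2.5, -0.34, -0.15, 0], [0.65, -2.5, -0.34, 0.1, 0], [0.65, -2.5, -0.34, 0.6, 0], [0.65, -2.5, -0.34, 1.0, 0], [0.65, -1.1, -0.1, 1.0, 0], [0.65, -1.1, -0.1, 1.0, 0]]]}}

```text
t: 8.48
eef_pos: [577.1, -64.6, 44.2]
tool_rot: [[0.012, -0.99, -0.137], [-0.001, -0.137, 0.991], [-1.0, -0.012, -0.003]]
force: [1.1, 0.0, 0.9]
opening: 55.2
```

```bash
python3 m.py 565 -65
```

```text
top attempt to get argmax of an empty sequence
scene [567.5 -62. ] [-0.149  0.989] [25.  56.6] 41.8 off 11.4
8.5833 [575.5 -64.6  43.5] [-0.5  0.2  0.2]
```

{"name": "jog_arm", "arguments": {"commands": [[[0.65, 0, 0, -0.5, 0], [0.65, 0, 0, -0.8, 0], [0.65, 0, 0, -0.9, 0], [0.65, 0, 0, -1.0, 0], [0.65, 0, 0, -1.1, 0], [0.65, 0, 0, -1.15, 0], [0.65, -0.2, -0.03, -1.15, 0], [0.65, -0.4, -0.05, -1.15, 0], [0.65, -0.7, -0.09, -1.15, 0], [0.65, -1.0, -0.14, -1.15, 0], [0.65, -1.3, -0.18, -1.15, 0], [0.65, -1.5, -0.21, -1.15, 0], [0.65, -1.7, -0.23, -1.15, 0], [0.65, -1.8, -0.25, -1.15, 0], [0.65, -1.8, -0.25, -1.15, 0], [0.65, -1.8, -0.25, -1.15, 0], [0.65, -1.8, -0.25, -1.15, 0], [0.65, -1.8, -0.25, -0.8, 0], [0.65, -1.8, -0.25, 0, 0], [0.65, -1.8, -0.25, 2, 0]]]}}

```text
t: 10.25
eef_pos: [556.0, -66.8, 62.0]
tool_rot: [[0.005, -0.991, -0.137], [0.001, -0.137, 0.991], [-1.0, -0.005, 0.0]]
force: [-0.2, -0.4, 0.6]
opening: 56.1
```

```bash
python3 m.py 558 -65
```

```text
top attempt to get argmax of an empty sequence
scene [559.  -67.1] [-0.126  0.992] [ 25.6 109.4] 41.2 off 2.3
10.35 [558.7 -67.6  66. ] [ 0.8 -0.4  0.3]
```

{"name": "jog_arm", "arguments": {"commands": [[[0.35, 0, 0, 4, 0], [0.35, 0, 0, 7, 0], [0.35, -4, 8, 7, -4.5], [0.35, -9, 17.2, 7, -4.5], [0.35, -9, 17.2, 7, -4.5], [0.35, -9, 17.2, 7, -4.5], [0.35, -9, 17.2, 7, -4.5], [0.35, -9, 17.2, 5, -4.5], [0.35, -9, 17.2, 3, -4.5], [0.35, -9, 17.2, 3, -4.5]]]}}

```text
t: 11.18
eef_pos: [466.6, 104.8, 93.0]
tool_rot: [[0.008, -0.998, -0.06], [-0.003, -0.06, 0.998], [-1.0, -0.008, -0.004]]
force: [-0.3, -0.0, -0.4]
opening: 29.4
```

```bash
python3 - <<'E'
from m import *
s=rep((559,-67)); rep((478,105),45)
print(np.round(monitor.read_state()["tool_rot"],3).tolist())
cv2.imwrite("pics/s3.png",cv2.resize(s["pixels"][120:330,190:470],None,fx=2.8,fy=2.8)[...,::-1])
E
```

```text
top [556.7 -66.3] [-0.128  0.992] [ 24.6 108.8] 42.9 off 1.1
scene [558.6 -67.1] [-0.12   0.993] [ 25.6 109.5] 41.7 off 2.2
11.2833 [468.5 104.3  95.9] [0.9 0.6 0.4]
top attempt to get argmax of an empty sequence
scene [477.6 105. ] [-0.054  0.999] [24.5 69.9] 43.1 off -59.6
11.3833 [469.3 104.1  96.9] [0.2 0.2 0.4]
[[0.015, -0.998, -0.059], [-0.003, -0.059, 0.998], [-1.0, -0.015, -0.004]]
```

View pics/s3.png

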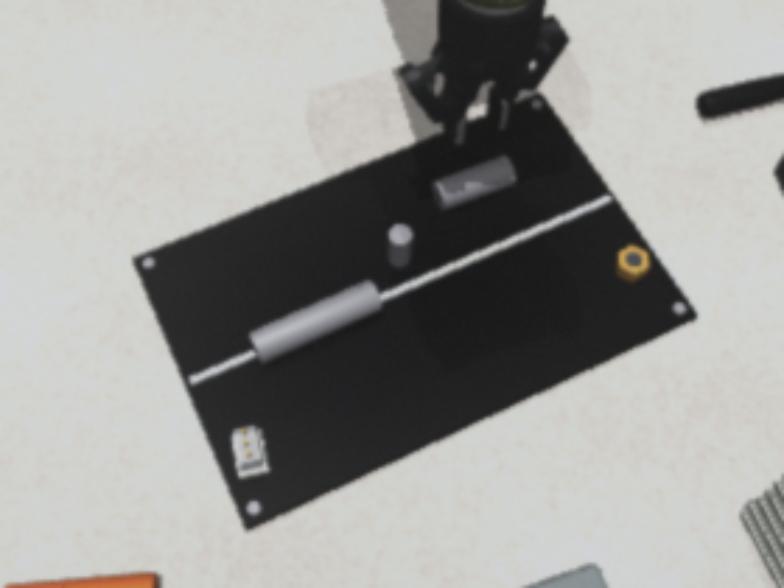

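The long pin lies on the line at px (315,320), about 1–2 mm off centre and parallel within 1°. Next is the short pin.

{"name": "jog_arm", "arguments": {"commands": [[[0.35, 0, 0.08, -3, 0], [0.35, 0, 0.08, -5, 0], [0.35, 0, 0.08, -5.5, 0], [0.35, 0, 0.08, -5.6, 0], [0.35, 0, 0.08, -5.7, 0], [0.35, 0, 0.08, -5.7, 0]]]}}

```text
t: 11.88
eef_pos: [470.1, 104.8, 41.1]
tool_rot: [[0.017, -0.998, -0.058], [-0.003, -0.058, 0.998], [-1.0, -0.017, -0.004]]
force: [-0.3, -0.4, 0.6]
opening: 29.9
```

{"name": "jog_arm", "arguments": {"commands": [[[0.35, 0, 0, -0.05, 0], [0.35, 0, 0, -0.1, 0], [0.35, 0, 0, -0.2, 0], [0.35, 0, 0, -0.3, 0], [0.35, 0, 0, -0.3, 0]]]}}

```text
t: 12.3
eef_pos: [470.1, 104.8, 38.0]
tool_rot: [[0.017, -0.998, -0.058], [-0.003, -0.058, 0.998], [-1.0, -0.017, -0.004]]
force: [0.0, 0.2, -0.1]
opening: 29.9
```

{"name": "jog_arm", "arguments": {"commands": [[[0.35, 0, 0, -0.1, 0], [0.35, 0, 0, -0.15, 0], [0.35, 0, 0, -0.2, 0], [0.35, 0, 0, -0.2, 0]]]}}

```text
t: 12.63
eef_pos: [471.4, 104.9, 37.2]
tool_rot: [[0.02, -0.998, -0.058], [-0.003, -0.058, 0.998], [-1.0, -0.02, -0.004]]
force: [0.7, 0.5, 11.3]
opening: 30.0
```

{"name": "jog_arm", "arguments": {"commands": [[[0.35, 0.05, 0, -0.15, 0], [0.35, 0.25, 0.02, -0.15, 0], [0.35, 0.5, 0.03, -0.15, 0], [0.35, 0.8, 0.05, -0.15, 0], [0.35, 1.1, 0.06, -0.15, 0], [0.35, 1.4, 0.08, -0.15, 0], [0.35, 1.7, 0.1, -0.15, 0], [0.35, 2.0, 0.12, -0.15, 0], [0.35, 2.3, 0.13, -0.15, 0], [0.35, 2.5, 0.14, -0.15, 0], [0.35, 2.7, 0.15, -0.15, 0], [0.35, 2.8, 0.16, -0.15, 0], [0.35, 2.8, 0.16, -0.15, 0], [0.35, 2.8, 0.16, -0.15, 0], [0.35, 2.8, 0.16, 0.1, 0], [0.35, 2.8, 0.16, 0.6, 0], [0.35, 2.8, 0.16, 1.0, 0], [0.35, 1.3, 0.1, 1.0, 0], [0.35, 1.3, 0.1, 1.0, 0]]]}}

```text
t: 14.22
eef_pos: [482.7, 106.0, 47.2]
tool_rot: [[0.019, -0.998, -0.058], [-0.003, -0.059, 0.998], [-1.0, -0.018, -0.004]]
force: [0.5, -0.1, -0.4]
opening: 30.0
```

```bash
python3 m.py 491 105
```

```text
top attempt to get argmax of an empty sequence
scene [493.7 106.5] [-0.053  0.999] [26.3 69.7] 40.8 off -43.5
14.3167 [484.5 105.9  47.4] [ 0.3 -0.5  0.3]
```

{"name": "jog_arm", "arguments": {"commands": [[[0.35, 0.1, 0, -0.5, 0], [0.35, 0.1, 0, -0.8, 0], [0.35, 0.1, 0, -0.95, 0], [0.35, 0.1, 0, -1.05, 0], [0.35, 0.1, 0, -1.15, 0], [0.35, 0.1, 0, -1.15, 0], [0.35, 0.3, 0.02, -1.15, 0], [0.35, 0.6, 0.04, -1.15, 0], [0.35, 0.9, 0.05, -1.15, 0], [0.35, 1.2, 0.07, -1.15, 0], [0.35, 1.5, 0.08, -1.15, 0], [0.35, 1.8, 0.1, -1.15, 0], [0.35, 2.1, 0.12, -1.15, 0], [0.35, 2.4, 0.14, -1.15, 0], [0.35, 2.6, 0.15, -1.15, 0], [0.35, 2.8, 0.16, -1.15, 0], [0.35, 2.9, 0.17, -1.15, 0], [0.35, 2.9, 0.17, -1.15, 0], [0.35, 2.9, 0.17, -1.15, 0], [0.35, 2.9, 0.17, -0.9, 0]]]}}

```text
t: 15.98
eef_pos: [514.2, 107.7, 38.7]
tool_rot: [[0.022, -0.998, -0.058], [-0.003, -0.058, 0.998], [-1.0, -0.022, -0.004]]
force: [-0.6, -0.1, 0.3]
opening: 29.5
```

{"name": "jog_arm", "arguments": {"commands": [[[0.35, 0, 0, 0.3, 0], [0.35, 0, 0, 1, 0], [0.35, 0, 0, 1, 0], [0.35, -1.5, -0.08, 1, 0], [0.35, -1.5, -0.08, 1, 0]]]}}

```text
t: 16.4
eef_pos: [497.5, 107.0, 48.4]
tool_rot: [[0.02, -0.998, -0.058], [-0.003, -0.058, 0.998], [-1.0, -0.019, -0.004]]
force: [-0.5, 0.1, -0.1]
opening: 30.0
```

```bash
python3 m.py 507 107
```

```text
top attempt to get argmax of an empty sequence
scene [507.5 107.8] [-0.043  0.999] [24.4 70.4] 42.9 off -29.5
16.5 [499.4 106.9  48.7] [ 0.4 -0.3 -0.4]
```

{"name": "jog_arm", "arguments": {"commands": [[[0.35, 0, 0, -0.6, 0], [0.35, 0, 0, -0.9, 0], [0.35, 0, 0, -1.05, 0], [0.35, 0, 0, -1.15, 0], [0.35, 0, 0, -1.27, 0], [0.35, 0, 0, -1.27, 0], [0.35, 0.2, 0.02, -1.27, 0.3], [0.35, 0.5, 0.04, -1.27, 0.6], [0.35, 0.8, 0.05, -1.27, 1], [0.35, 1.1, 0.07, -1.27, 1.4], [0.35, 1.4, 0.08, -1.27, 1.8], [0.35, 1.7, 0.1, -1.27, 2.2], [0.35, 2.0, 0.12, -1.27, 2.6], [0.35, 2.3, 0.14, -1.27, 3], [0.35, 2.5, 0.15, -1.27, 3.3], [0.35, 2.7, 0.16, -1.27, 3.6], [0.35, 2.8, 0.17, -1.27, 4], [0.35, 2.8, 0.17, -1.27, 4], [0.35, 2.8, 0.17, -1.27, 4], [0.35, 2.8, 0.17, -0.9, 4]]]}}

```text
t: 18.17
eef_pos: [527.8, 108.7, 39.9]
tool_rot: [[0.023, -0.992, -0.128], [-0.001, -0.128, 0.992], [-1.0, -0.022, -0.004]]
force: [-0.2, -0.1, 0.4]
opening: 30.1
```

{"name": "jog_arm", "arguments": {"commands": [[[0.35, 0, 0, 0.3, 0], [0.35, 0, 0, 1, 0], [0.35, 0, 0, 1, 0], [0.35, -1.5, -0.08, 1, 0], [0.35, -1.5, -0.08, 1, 0]]]}}

```text
t: 18.58
eef_pos: [511.1, 108.0, 49.6]
tool_rot: [[0.021, -0.992, -0.128], [-0.001, -0.128, 0.992], [-1.0, -0.02, -0.004]]
force: [-1.1, -0.8, 0.8]
opening: 29.8
```

```bash
python3 m.py 521 108
```

```text
top attempt to get argmax of an empty sequence
scene [520.9 108.6] [-0.049  0.999] [25.3 70.4] 41.3 off -16.2
18.6833 [512.9 107.9  49.9] [ 0.5 -0.5  0.3]
```

{"name": "jog_arm", "arguments": {"commands": [[[0.35, 0, 0, -0.7, -3], [0.35, 0, 0, -1.0, -3], [0.35, 0, 0, -1.15, -3], [0.35, 0, 0, -1.27, -3], [0.35, 0, 0, -1.4, -3], [0.35, 0, 0, -1.4, -3], [0.35, 0.3, 0.03, -1.4, -2.5], [0.35, 0.6, 0.05, -1.4, -2], [0.35, 0.9, 0.07, -1.4, -1.5], [0.35, 1.2, 0.09, -1.4, -1], [0.35, 1.5, 0.11, -1.4, -0.5], [0.35, 1.8, 0.13, -1.4, 0], [0.35, 2.1, 0.16, -1.4, 0.5], [0.35, 2.4, 0.18, -1.4, 1], [0.35, 2.65, 0.2, -1.4, 1], [0.35, 2.85, 0.21, -1.4, 1], [0.35, 3.0, 0.22, -1.4, 1], [0.35, 3.0, 0.22, -1.4, 1], [0.35, 3.0, 0.22, -1.4, 1], [0.35, 3.0, 0.22, -1.0, 1]]]}}

```text
t: 20.35
eef_pos: [543.3, 110.1, 40.2]
tool_rot: [[0.023, -0.989, -0.146], [-0.001, -0.146, 0.989], [-1.0, -0.023, -0.004]]
force: [0.5, -0.4, 0.3]
opening: 29.9
```

{"name": "jog_arm", "arguments": {"commands": [[[0.35, 0, 0, 0.3, 0], [0.35, 0, 0, 2, 0], [0.35, 0, 0, 5, 0], [0.35, -3, 0, 9, 0], [0.35, -7, 0, 9, 0], [0.35, -11, 2, 9, 0], [0.35, -14, 5, 9, 0], [0.35, -14, 8, 9, 0], [0.35, -14, 8, 9, 0]]]}}

```text
t: 21.1
eef_pos: [401.3, 193.8, 130.8]
tool_rot: [[0.024, -0.988, -0.15], [0.0, -0.15, 0.989], [-1.0, -0.024, -0.003]]
force: [0.6, 0.1, 0.3]
opening: 29.8
```

```bash
python3 - <<'E'
from m import *
s=rep((559,-67)); s=rep((536,109)); 
print(np.round(line_fit(s)[1],3))
for n in ("upright_dowel","nut"): 
    print(n,[(round(d["score"],2),np.round(d["xy"])) for d in cut_out(n,"scene")[:2]])
cv2.imwrite("pics/s4.png",cv2.resize(s["pixels"][120:330,190:470],None,fx=2.8,fy=2.8)[...,::-1])
t=snapshot("top"); cv2.imwrite("pics/t4.png",cv2.resize(t["pixels"][110:270,220:400],None,fx=3.6,fy=3.6)[...,::-1])
E
```

```text
top [557.4 -66.6] [-0.141  0.99 ] [ 25.4 108.6] 42.0 off 1.9
scene [559.3 -67.1] [-0.117  0.993] [ 26.5 109.2] 41.3 off 2.4
21.2 [403.1 190.8 130.5] [ 0.3 -0.5  0.3]
top [533.9 110.4] [-0.088  0.996] [24.8 69.3] 41.7 off -2.2
scene [535.5 109.4] [-0.019  1.   ] [25.9 70.2] 40.8 off -1.5
21.3 [403.7 189.5 130.2] [-0.5 -0.6  0.2]
[-0.107  0.994]
upright_dowel [(0.45, array([332., 208.]))]
nut [(0.7, array([412., 212.]))]
```

View pics/s4.png

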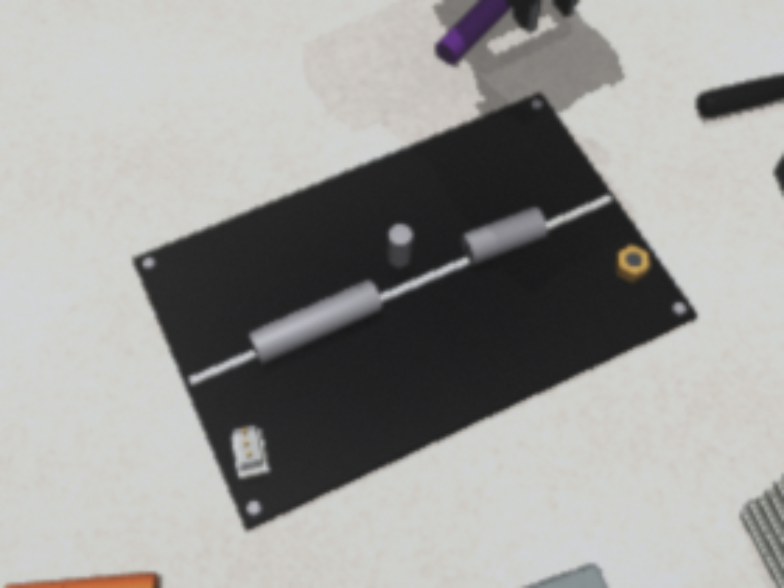

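View pics/t4.png

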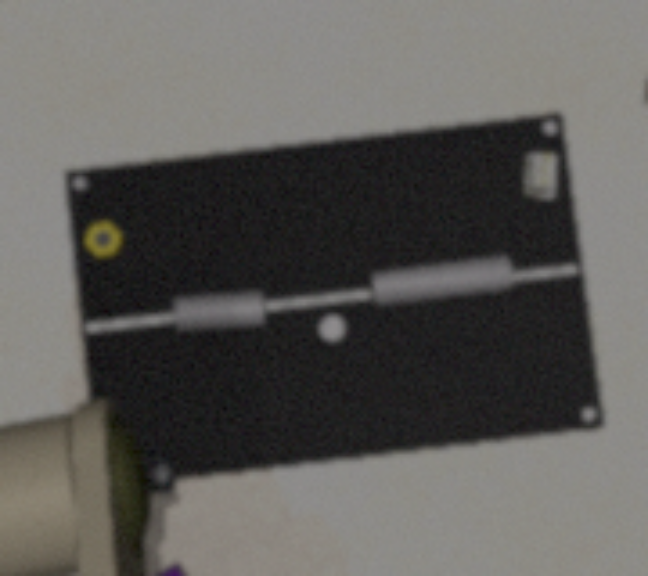

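Both pins are on the line: short at px (505,235), long at (315,320). The two cameras disagree on the short pin's angle, so I'll measure that again over several pictures.

```bash
python3 - <<'E'
from m import *
for c in ("top","scene"):
    for nm,xy,R in (("long",(558,-67),62),("short",(535,110),45)):
        r=[]
        for _ in range(8):
            s=snapshot(c); w=world(s); m=(w[...,2]>26)&(w[...,2]<48)&(np.hypot(w[...,0]-xy[0],w[...,1]-xy[1])<R)
            P=w[m]; o,d,_=line_fit(s); q=np.polyfit(P[:,1],P[:,0],1)
            p=pin(s,xy,0,R); n=np.array([d[1],-d[0]])
            r.append([np.arctan2(-q[0],1)-np.arctan2(-d[0],d[1]), np.arctan2(-p[1][0],p[1][1])-np.arctan2(-d[0],d[1]),(p[0]-o)@n,(P[:,:2].mean(0)-o)@n])
        print(c,nm,"angle vs line (polyfit,rect), off(rect,mean):",np.mean(r,0).round(3),np.std(r,0).round(3))
print(monitor.read_state()["t"])
E
```

```text
top long angle vs line (polyfit,rect), off(rect,mean): [0.008 0.021 1.387 0.901] [0.002 0.009 0.428 0.142]
top short angle vs line (polyfit,rect), off(rect,mean): [-0.052 -0.038 -1.426 -1.873] [0.007 0.017 0.376 0.172]
scene long angle vs line (polyfit,rect), off(rect,mean): [0.007 0.012 2.006 4.598] [0.002 0.01  0.208 0.107]
scene short angle vs line (polyfit,rect), off(rect,mean): [-0.061 -0.035 -1.591  1.219] [0.005 0.024 0.268 0.105]
23.05
```

Both pins are well inside the limits, so I'm handing in.

```bash
python3 -c "
from station import bot; print(bot.sign_off())"
```

```text
the job is handed in; nothing more can be done
None
```

I rolled the long pin onto the line first and then the short one, using the fingertips only and short strokes along the top of each pin. I handed the job in about 23 s into the 61 s limit; the interface gives no verdict.

My last checks averaged eight pictures per camera for each pin:

| Pin | Distance from the line's centre | Angle to the line |
|---|---|---|
| Long | about 1.4–2 mm | about 0.01–0.02 rad |
| Short | about 1.5 mm, on the other side | about 0.04–0.06 rad |

- **Limits:** both pins are within the 7 mm and 0.15 rad allowed.
- **Rolling:** each pin moved about half as far as the fingers, so they rolled rather than dragged. Pressing force at the end of each move stayed at about 11 N or less.
- **Surroundings:** in the final pictures the dowel, nut and probe block stood where they started. I judged this by eye and did not measure it. The tape roll and sleeve were outside the final crops; the arm never went near them. It was clear of everything at hand-in.
- **Disagreements:** single pictures gave the short pin's angle anywhere from 0.02 to 0.09 rad, which is why I averaged. A cruder averaged position gave 4.6 mm for the long pin in the oblique camera. I think that is because that camera sees more of one side of the pin, and it is still inside the limit.

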